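# Hold the cool box's sprung cover half open

## Robot

A 6-joint arm with a two-finger parallel gripper is mounted at the origin on the work surface. World frame = base frame: x ahead of the robot, y to its left, z up, the work surface at z = 0. Lengths are in mm, angles in rad, forces in N, time in s.
With the tool pointing down it reaches from about 275 to 1000 mm from the base axis. Payload 8.4 kg.
Tool frame: the origin (TCP) lies on the centre line of the jaws, within the pads' length; the fingertips stand 25 mm ahead of it and the grasp point (between the pads) lies 6 mm ahead of it; z points along the fingers, y is the line along which they close (so a half turn about z gives the same grasp; the last joint's range is limited). The gripper opens to 85 mm and grips with 20 to 120 N. Pads are 22 mm wide; open, the fingers measure 114 mm over their backs; the gripper's body (76 mm by 85 mm) begins 54 mm behind the grasp point. The pads swing forward as they close: fully open they stand 13 mm farther back than shut.
Start: joints at [-1.138, 0.353, 1.633, -0, 1.155, -0.002], TCP at [263.267, -566.85, 256.281] pointing down, gripper open.
Joint ranges: [-2.63, 2.63], [-0.92, 2.1], [0.06, 2.66], [-1.3, 4.44], [0, 2.69], [-3.02, 3.02]. Speed limits (rad/s): [2.22, 2.22, 2.79, 3.14, 3.14, 3.14].

## Interface

Orientations are given as a unit quaternion [x, y, z, w].
In Python, from workcell import monitor, get_image, workorder gives the robot as it stands. The module is installed in compiled form; this text tells all that it offers.
- The arm moves only by the tool servo_tool, never from a script. Its argument "increments" is one flat list of numbers, 7 for each row, row after row: the turn, a rotation vector about the world's x, y, z in degrees, then the shift along the world's x, y, z in mm, then the finger opening in mm, from 0 to 85.4. A call has 1 to 10 rows; each row is the pose to reach, as a shift and turn from the pose commanded when the call began; what a row does not reach only later rows make up. A row lasts 1/8 s, in which the tool goes at most 62.5 mm and 10.7 degrees, less where a joint would pass 70% of its speed; a pose out of reach is approached as far as the arm can. A call with a gripper value outside its range is refused whole. The fingers move at their own pace and stop on an object; "force" is the grip in N (left out, the last holds). Time passes only in rows, so rows that repeat a pose let the fingers close. It gives the time, the measured TCP pose, the force, the opening and the grip force at its end, in the units of the state.
- monitor.get_state(): the state, without advancing time (a new reading comes with each control period).
- get_image(name): name is "scene" or "top" or "wrist"; returns a dict with "img" (420x560x3 uint8, red, green, blue), "fx", "fy", "cx", "cy" (pixels), "rvec" (rotation vector, rad) and "tvec" (3), from world to camera coordinates, as OpenCV has them. Camera axes: x right, y down, z forward; pixel columns grow to the right and rows downward; lengths in mm; the calibration is good to about 2 mm. The wrist camera is an equidistant fisheye: a pixel r from the principal point sees the ray r / f radians off the axis. A picture is of the moment at which its call begins. There is no depth.
- workorder.close_job(): hands the job in; it is judged then, once.
The state is a dict: "time_s": time; "qpos": joint angles; "qd": joint speeds; "joint_efforts": joint torques, N m; "ee_pos": TCP position; "orientation": TCP orientation; "force": force on the tool from outside, world axes, zero at the start; "ft_torque": the same for the moment, N m; "grip_width": finger opening in mm; "gripper_force": force on a finger pad.
Only numpy, scipy, OpenCV 4.12 (cv2) and the standard library are available. Lean on these libraries where they do the work, as an engineer would, in place of code of your own. Each camera call takes 0.05 s, during which the arm holds its last target. There are 200 camera calls.

## Task

Take the orange-capped specimen jar off the cool box's cover and stand it upright in the blue tray without dropping it. Then raise the sprung cover by its orange bar to about 60 degrees, clearly past its balance point at 50 degrees, without letting it fly open, and ease it back to just below balance, about 40 degrees open (pointers in the green band). Finish while holding the cover still there with the gripper so that a colleague can reach in, and leave the glove carton, tall jar and rinse bottle where they are.

Things in the scene. Friction and masses are not known exactly. Their poses are not given: they have to be found in the camera images.
- cool_box: White cool box, fixed, 180 deep (x) x 240 wide (y) x 110 mm high. Origin: centre of underside; x points from the bar side to the hinge side, z up. Yaw varies. Beside each side wall (out to 132 mm from the middle) a 4 mm thick quadrant, radius 80 mm about the hinge, rises to 205 mm: grey to 32 degrees, green 32-48, black 48-52 (balance), red above; black pointers on the cover run along it.
- cover (a joint): Cover's opening angle, rad: 0 shut, grows as the bar side rises, stop at 1.5. Cover 180 x 240 x 18 mm, top at 128.5 mm when shut. Weight (1.4 kg) against an opening spring: balances, unstably, at 0.873 (50 degrees). Below, it falls shut (lift at the bar: 2 N shut, 0.7 N at 40 degrees); above, it swings open by itself (0.8 N at 60 degrees). Hardly any friction: it never stays half open alone.
- cover_hinge (a point): Point midway along the hinge axis, fixed: on the cool box's far upper edge, 90 mm from the box's origin along its +x and 110.5 mm above the table. The hinge axis is the box's y axis.
- cover_bar (a point): Centre of the orange lift bar, moving with the cover: 14 mm round, along the box's y, 235 mm from the hinge, 9 mm above it along the cover's normal (119.5 mm high when shut). 128 mm free between two steel arms; 48 mm gap to the cover's edge and box wall. It turns in the fingers. Shut, grip it from straight above; the raised cover leans over the bar's far side, so by 60 degrees lean the gripper 20-30 degrees back to the robot.
- specimen_jar: Loose straight-sided white jar with orange screw cap, 56 mm diameter all the way up, 75 mm high, about 0.1 to 0.2 kg, standing on the shut cover. Origin: centre of its underside, z up.
- tray: Fixed shallow blue tray, 170 by 170 mm, rim 25 mm high, walls 4 mm, floor 4 mm thick. Origin: centre of its underside, x and y along its sides. It stands to the left or to the right.
- glove_carton: Bystander: loose violet and pink carton, 120 by 200 by 80 mm. Origin: centre of its underside. Stands on the side opposite the tray.
- tall_jar: Bystander: loose white jar with black cap, 72 mm diameter, 120 mm high. Origin: centre of its underside.
- rinse_bottle: Bystander: loose clear bottle with mint cap, 56 mm diameter, 150 mm high. Origin: centre of its underside.
Mind the look-alikes: they are no part of the job. Leave any black or turquoise look-alike of the specimen_jar alone.

How it is judged:
By the outcome, as a careful person would: the job done as asked, in the order asked, and still so for the second after the job is handed in, while the arm keeps its last pose, push and grip.
It also fails if it takes over 64 s, if anything falls off the work surface, if the arm or the gripper's body presses on something with over 40 N, if the wrist force passes 120 N, or if a joint passes its speed limit or range.

## Working session

There is one attempt and no reset: what is moved stays moved. The work goes in short steps, Python scripts to look and compute and a tool call to move; the robot and the scene stay as the last step left them, time stands still between calls to the robot, and variables do not carry over. Pictures are saved under pics/ and viewed, at most 10 in all, crops included, and the job is handed in when it is done.

Besides the shell and the picture viewer there is one more tool, called after "Request:" in YAML: its name, and indented under it one key for each argument. servo_tool: Moves the arm, as the interface text tells. Its arguments: {"type":"object","properties":{"increments":{"type":"array"},"force":{"type":"number"}},"required":["increments"]}

```bash
mkdir -p pics; cat > h.py <<'E'
import numpy as np, cv2
from workcell import monitor, get_image, workorder
def look(name,fn=None):
    d=get_image(name); d['name']=name
    d['R']=cv2.Rodrigues(np.array(d['rvec'],float))[0]; d['t']=np.array(d['tvec'],float).ravel()
    if fn: cv2.imwrite('pics/'+fn,cv2.cvtColor(d['img'],cv2.COLOR_RGB2BGR))
    return d
def ray(d,u,v):
    x=(u-d['cx'])/d['fx'];y=(v-d['cy'])/d['fy']
    if d['name']=='wrist':
        r=np.hypot(x,y); s=np.sin(r)/r if r>1e-9 else 1; c=np.array([x*s,y*s,np.cos(r)])
    else: c=np.array([x,y,1.])
    w=d['R'].T@c; return -d['R'].T@d['t'], w/np.linalg.norm(w)
def onz(d,u,v,z):
    o,w=ray(d,u,v); return o+w*(z-o[2])/w[2]
def cross(d1,p1,d2,p2):
    o1,a=ray(d1,*p1);o2,b=ray(d2,*p2)
    s=np.linalg.lstsq(np.c_[a,-b],o2-o1,rcond=None)[0]
    P,Q=o1+a*s[0],o2+b*s[1]; return (P+Q)/2,np.linalg.norm(P-Q)
def blobs(d,lo,hi,amin=30):
    h=cv2.cvtColor(d['img'],cv2.COLOR_RGB2HSV); m=cv2.inRange(h,np.array(lo),np.array(hi))
    n,l,s,c=cv2.connectedComponentsWithStats(m)
    return [(s[i].tolist(),c[i].round(1).tolist(),l==i) for i in range(1,n) if s[i,4]>=amin]
E
python3 - <<'E'
from h import *
a=look('scene','s0.png');b=look('top','t0.png')
for d in(a,b):
    print(d['name'],(-d['R'].T@d['t']).round(), d['fx'])
    for n,lo,hi in(('orange',(5,140,120),(20,255,255)),('blue',(100,120,60),(125,255,255)),('green',(45,100,60),(80,255,255))):
        for s,c,_ in blobs(d,lo,hi): print(n,s,c)
E
```

```text
scene [1553.  385. 1049.] 502.54833609913317
orange [500, 43, 12, 10, 84] [505.6, 47.0]
orange [547, 50, 13, 12, 125] [553.9, 55.7]
orange [288, 196, 55, 19, 280] [304.5, 203.5]
blue [18, 112, 46, 34, 833] [36.2, 126.0]
blue [199, 156, 17, 11, 130] [207.0, 161.0]
blue [390, 211, 70, 49, 1793] [425.2, 234.5]
top [ 491.    8. 1157.] 456.69334571137097
orange [257, 173, 23, 23, 401] [267.8, 183.9]
orange [222, 228, 39, 11, 51] [241.5, 233.4]
blue [101, 241, 79, 84, 4175] [140.4, 281.2]
blue [423, 272, 26, 26, 532] [435.5, 284.4]
```

View pics/s0.png

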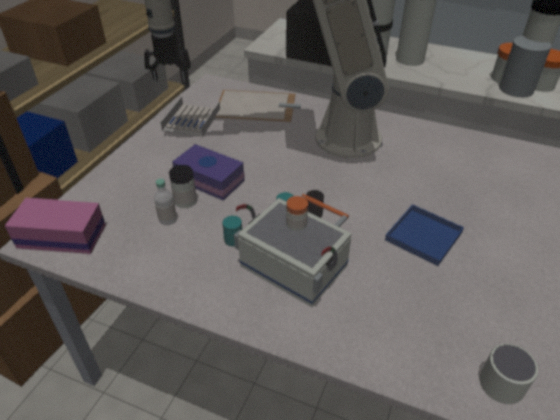

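View pics/t0.png

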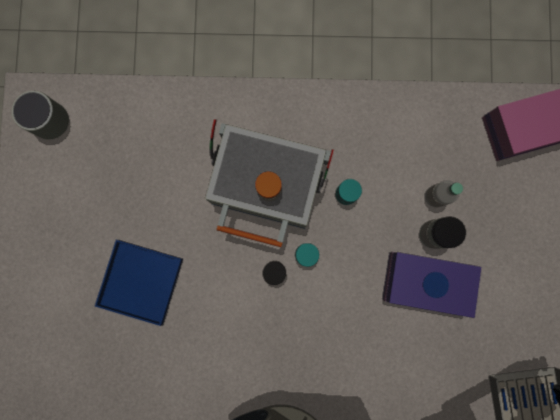

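The target is the orange cap, at (298,204) in the scene view and (268,184) in the top view. It stands on the cover. The look-alikes are a black jar at top (274,273) and turquoise jars at (307,255) and (349,191), all on the table. The tray is at top (140,281) and the bar runs from (218,229) to (283,243).

```bash
python3 - <<'E'
from h import *
a=look('scene');b=look('top')
im=cv2.cvtColor(b['img'],cv2.COLOR_RGB2BGR)[110:300,190:380]; im2=cv2.cvtColor(a['img'],cv2.COLOR_RGB2BGR)[170:300,220:370]
cv2.imwrite('pics/c1.png',np.hstack([cv2.resize(im,(400,400),interpolation=cv2.INTER_CUBIC),cv2.resize(im2,(400,400*130//150),interpolation=cv2.INTER_CUBIC)[:].copy() if 0 else cv2.copyMakeBorder(cv2.resize(im2,(400,346),interpolation=cv2.INTER_CUBIC),0,54,0,0,cv2.BORDER_CONSTANT)]))
# tray from both
for d in(b,):
    for s,c,m in blobs(d,(100,120,60),(125,255,255),1500):
        r=cv2.minAreaRect(np.argwhere(m)[:,::-1].astype(np.float32)); p=cv2.boxPoints(r)
        for z in(4,25): 
            P=np.array([onz(d,*q,z) for q in p]); print('tray z',z,P.round(0)[:,:2].tolist(),P.mean(0).round(0), np.linalg.norm(np.diff(P,axis=0),axis=1).round())
tb=[x for x in blobs(a,(100,120,60),(125,255,255),1500)][0]
tt=[x for x in blobs(b,(100,120,60),(125,255,255),1500)][0]
def cen(m): return cv2.minAreaRect(np.argwhere(m)[:,::-1].astype(np.float32))[0]
print('tray x-view',cross(a,tb[1],b,tt[1]))
# orange in both: separate cap / bar
for d in(a,b):
    h=cv2.cvtColor(d['img'],cv2.COLOR_RGB2HSV); 
    m=cv2.inRange(h,np.array((3,120,90)),np.array((20,255,255)))
    n,l,s,c=cv2.connectedComponentsWithStats(m)
    for i in range(1,n):
        if s[i,4]>20 and 200<c[i][0]<360:
            q=np.argwhere(l==i)[:,::-1].astype(np.float32); print(d['name'],s[i],c[i].round(1),[np.round(x,1) for x in cv2.boxPoints(cv2.minAreaRect(q)).tolist()])
E
```

```text
tray z 4 [[351.0, 467.0], [518.0, 425.0], [473.0, 262.0], [308.0, 305.0]] [412. 365.   4.] [171. 170. 171.]
tray z 25 [[354.0, 458.0], [517.0, 418.0], [473.0, 257.0], [311.0, 300.0]] [414. 358.  25.] [168. 167. 168.]
tray x-view (array([412.25208958, 362.91113622,   7.95075742]), np.float64(9.551394893318816))
scene [287 195  58  20 418] [306.3 204. ] [array([286.8, 212.8]), array([287.2, 194.5]), array([344.4, 195.9]), array([344. , 214.1])]
top [255 171  27  26 527] [267.8 183.8] [array([250., 184.]), array([268., 166.]), array([285.5, 183.5]), array([267.5, 201.5])]
top [217 226  65  21 354] [249.4 235.6] [array([216.3, 229.5]), array([217.8, 224.1]), array([281.9, 241.6]), array([280.5, 246.9])]
```

View pics/c1.png

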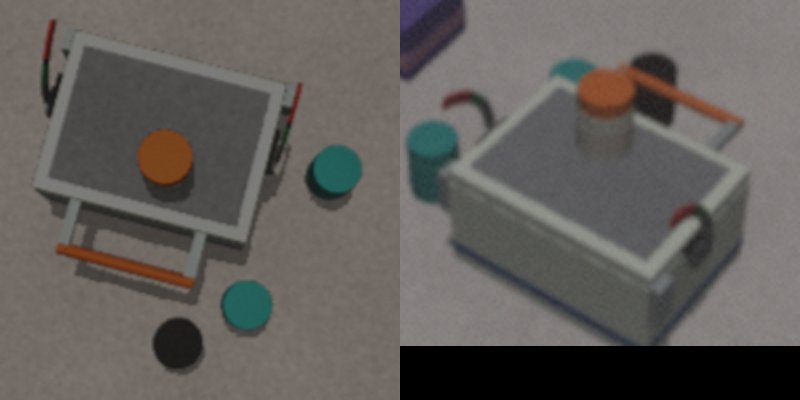

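The crop confirms it: the orange-capped jar on the cover at top (268,184) is the one to take, and the turquoise and black jars on the table are the look-alikes. Next I measure the jar and bar from two views.

```bash
python3 - <<'E'
from h import *
a=look('scene');b=look('top')
print('cap',cross(a,(297.2,201.9),b,(267.8,183.8)), onz(b,267.8,183.8,203.5))
print('bar+y',cross(a,(347.9,215.7),b,(217,227)),onz(b,217,227,119.5))
print('bar-y',cross(a,(303.2,196.2),b,(281.2,244.3)),onz(b,281.2,244.3,119.5))
B1=onz(b,217,227,119.5);B2=onz(b,281.2,244.3,119.5);u=B1-B2;print('yaw',np.degrees(np.arctan2(u[1],u[0]))-90,np.linalg.norm(u))
f=lambda u,v:(190+u*190/400,110+v*190/400)
for n,p,z in(('far+y',(72,32),128.5),('far-y',(298,88),128.5),('near+y',(37,188),128.5),('near-y',(243,243),128.5),('blk',(178,344),75),('tq',(247,306),75)): print(n,onz(b,*f(*p),z).round())
s=monitor.get_state();print(s)
w=look('wrist');print((-w['R'].T@w['t']).round(),w['R'].round(2))
E
```

```text
cap (array([636.21347489,  41.70399225, 205.77488199]), np.float64(3.371649397002967)) [637.1283907   40.19264167 203.5       ]
bar+y (array([547.0698316 , 157.28485692, 123.98320662]), np.float64(4.1872837954207345)) [547.96748436 155.91939518 119.5       ]
bar-y (array([511.39834834,  11.71619551, 118.26361278]), np.float64(5.942951846793474)) [512.35407901   8.91021305 119.5       ]
yaw -13.61772394030693 151.26141038588074
far+y [782. 147. 128.]
far-y [ 726. -101.  128.]
near+y [610. 178. 128.]
near-y [556. -45. 128.]
blk [445.  23.  75.]
tq [489. -53.  75.]
{'time_s': 0.3, 'qpos': array([-1.13845306e+00,  3.53227056e-01,  1.63363780e+00,  1.16880391e-05,
        1.15518644e+00, -2.39978392e-03]), 'qd': array([-0.00093432, -0.00068886, -0.00230256,  0.0005863 ,  0.00160253,
       -0.00056975]), 'joint_efforts': array([ 2.32964630e-04, -6.04592371e+01, -3.41877973e+01, -7.08417474e-05,
        6.03414868e-03, -6.08936560e-06]), 'ee_pos': array([ 263.18142901, -566.73505252,  256.03718256]), 'orientation': array([ 9.76468172e-01,  2.15661441e-01, -4.36957957e-05, -2.25183025e-04]), 'force': array([0.2345549 , 0.06573617, 0.91409526]), 'ft_torque': array([ 0.00318113, -0.05072186,  0.04863961]), 'gripper_force': 0.0, 'grip_width': 85.53804633686593}
[ 337. -532.  374.] [[ 0.42 -0.91 -0.  ]
 [-0.86 -0.4   0.32]
 [-0.29 -0.13 -0.95]]
```

Request:
servo_tool:
  increments: [0,0,51.5,374,607,40,85,0,0,51.5,374,607,40,85,0,0,51.5,374,607,40,85,0,0,51.5,374,607,40,85,0,0,51.5,374,607,40,85,0,0,51.5,374,607,40,85,0,0,51.5,374,607,40,85,0,0,51.5,374,607,40,85,0,0,51.5,374,607,40,85,0,0,51.5,374,607,40,85]

```text
time_s: 1.6
ee_pos: [591.5, -33.6, 291.6]
orientation: [0.786, 0.619, 0.0, 0.0]
force: [-0.1, -0.4, -0.1]
grip_width: 84.8
gripper_force: 0.0
```

Request:
servo_tool:
  increments: [0,0,0,46,75,-1,85,0,0,0,46,75,-1,85,0,0,0,46,75,-1,85,0,0,0,46,75,-1,85]

```text
time_s: 2.1
ee_pos: [635.9, 38.3, 290.1]
orientation: [0.786, 0.618, -0.001, -0.0]
force: [0.3, -0.0, -0.7]
grip_width: 85.4
gripper_force: 0.0
```

```bash
python3 - <<'E'
from h import *
s=monitor.get_state();print(s['ee_pos'],s['qpos'].round(2))
w=look('wrist','w1.png')
for sx,c,m in blobs(w,(3,120,60),(20,255,255),60):
    q=np.argwhere(m)[:,::-1].astype(np.int32); k,r=cv2.minEnclosingCircle(q); print(sx,c,np.round(k,1),round(r,1),onz(w,*k,203.5).round(1))
E
```

```text
[635.93337388  38.27289385 290.10075487] [ 0.06  0.34  1.57 -0.    1.23  0.3 ]
[146, 98, 26, 157, 2000] [157.8, 174.9] [157.5 176. ] 78.4 [566.2  95.7 203.5]
[237, 181, 82, 82, 5192] [277.5, 221.8] [277.5 221.9] 41.3 [636.8  45.2 203.5]
[547, 323, 13, 57, 403] [554.9, 355.0] [559. 351.] 28.0 [ 938.4 -209.7  203.5]
[18, 365, 27, 15, 186] [29.0, 372.2] [ 31. 375.] 13.3 [294.6 -81.3 203.5]
[4, 376, 13, 10, 80] [10.0, 380.5] [ 10.  380.5] 6.2 [229.3 -96.1 203.5]
```

View pics/w1.png

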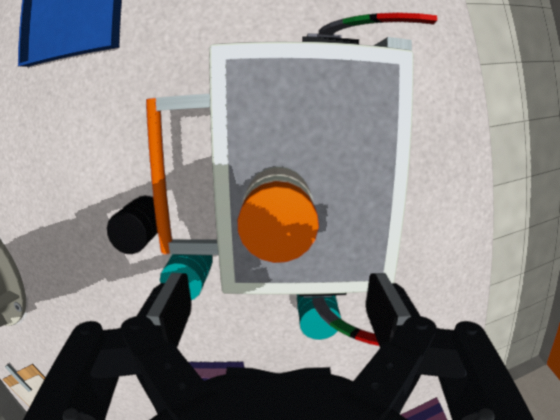

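The wrist view has the cap at (277,222), so the jar is at about (637, 42.5). The bar runs along u≈158 from v=98 to 255. The jar stands between the fingers' path, so I descend and grip.

Request:
servo_tool:
  increments: [0,0,0,0,4,-30,85,0,0,0,0,4,-60,85,0,0,0,0,4,-90,85,0,0,0,0,4,-108,85,0,0,0,0,4,-114,85,0,0,0,0,4,-114,70,0,0,0,0,4,-114,40,0,0,0,0,4,-114,40,0,0,0,0,4,-114,40,0,0,0,0,4,-114,40]
  force: 40

```text
time_s: 3.4
ee_pos: [637.2, 43.4, 177.6]
orientation: [0.786, 0.619, 0.001, 0.001]
force: [-1.3, -1.4, 6.8]
grip_width: 55.5
gripper_force: 41.8
```

Request:
servo_tool:
  increments: [0,0,0,0,0,8,40,0,0,0,0,0,24,40,0,0,0,0,0,44,40,0,0,0,-8,12,62,40,0,0,0,-24,34,74,40,0,0,0,-46,66,80,40,0,0,0,-70,100,80,40,0,0,0,-94,134,80,40,0,0,0,-118,168,80,40,0,0,0,-140,200,80,40]

```text
time_s: 4.65
ee_pos: [495.1, 245.0, 257.5]
orientation: [0.786, 0.619, 0.001, -0.0]
force: [0.4, -0.3, -2.2]
grip_width: 55.2
gripper_force: 42.6
```

Request:
servo_tool:
  increments: [0,0,0,-22,32,0,40,0,0,0,-42,60,-4,40,0,0,0,-60,86,-14,40,0,0,0,-74,105,-30,40,0,0,0,-82,117,-52,40,0,0,0,-84,120,-76,40,0,0,0,-84,120,-100,40,0,0,0,-84,120,-122,40,0,0,0,-84,120,-142,40,0,0,0,-84,120,-150,40]

```text
time_s: 5.9
ee_pos: [411.8, 363.6, 106.2]
orientation: [0.786, 0.619, -0.0, -0.0]
force: [0.4, -0.2, -1.5]
grip_width: 55.2
gripper_force: 42.6
```

```bash
python3 - <<'E'
from h import *
s=monitor.get_state();print(s['ee_pos'],s['grip_width'],s['gripper_force'],s['force'],s['qpos'].round(2))
look('scene','s2.png');w=look('wrist','w2.png')
im=cv2.imread('pics/s2.png')[170:290,200:480]; im=cv2.resize(im,(700,300),interpolation=cv2.INTER_CUBIC)
wi=cv2.resize(cv2.imread('pics/w2.png'),(373,280)); wi=cv2.copyMakeBorder(wi,0,0,0,327,cv2.BORDER_CONSTANT)
cv2.imwrite('pics/c2.png',np.vstack([im,wi]))
E
```

```text
[411.8173242  363.59168506 106.19530522] 55.249997913070295 42.63043999671936 [ 0.3925946  -0.20996302 -1.5358167 ] [0.72 0.43 1.91 0.   0.8  0.96]
```

View pics/c2.png

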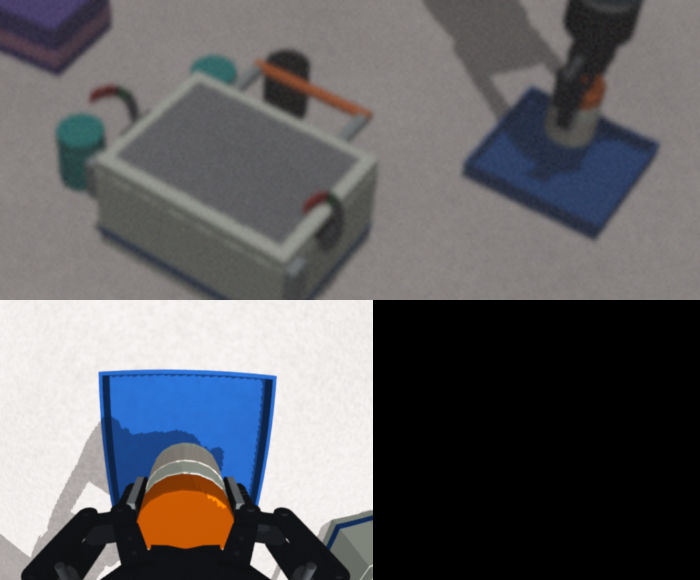

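The crop shows the jar held upright over the middle of the tray; in the crop it is at (572,125), and the tray spans (465,90) to (655,235). I lower it until it touches.

Request:
servo_tool:
  increments: [0,0,0,1,-1,-16,40,0,0,0,1,-1,-32,40,0,0,0,1,-1,-42,40,0,0,0,1,-1,-47,40,0,0,0,1,-1,-49,40,0,0,0,1,-1,-50,40,0,0,0,1,-1,-51,40]

```text
time_s: 6.88
ee_pos: [413.8, 362.6, 55.6]
orientation: [0.786, 0.618, 0.0, -0.0]
force: [-1.5, 0.4, -2.0]
grip_width: 55.1
gripper_force: 42.6
```

Request:
servo_tool:
  increments: [0,0,0,0,0,-0.8,40,0,0,0,0,0,-1.6,40,0,0,0,0,0,-2.2,40]

```text
time_s: 7.25
ee_pos: [413.6, 362.4, 53.3]
orientation: [0.786, 0.618, 0.0, -0.0]
force: [-2.1, -2.2, 9.4]
grip_width: 55.4
gripper_force: 43.1
```

It is touching the floor, so I release and retreat upward.

Request:
servo_tool:
  increments: [0,0,0,0,0,0,62,0,0,0,0,0,0,85,0,0,0,0,0,0,85,0,0,0,0,0,0,85,0,0,0,0,0,10,85,0,0,0,0,0,40,85,0,0,0,0,0,80,85,0,0,0,0,0,130,85,0,0,0,0,0,170,85,0,0,0,0,0,170,85]

```text
time_s: 8.5
ee_pos: [415.1, 363.7, 227.1]
orientation: [0.786, 0.618, 0.003, -0.0]
force: [0.5, -0.2, -0.4]
grip_width: 85.2
gripper_force: 0.0
```

```bash
python3 - <<'E'
from h import *
b=look('top')
for n,lo,hi in(('o',(3,120,60),(20,255,255)),):
    for s,c,m in blobs(b,lo,hi,40):
        q=np.argwhere(m)[:,::-1].astype(np.float32); print(s,c,np.round(cv2.boxPoints(cv2.minAreaRect(q)),1).tolist())
w=look('wrist','w3.png')
for s,c,m in blobs(w,(3,120,60),(20,255,255),200):
    k,r=cv2.minEnclosingCircle(np.argwhere(m)[:,::-1].astype(np.int32));print(s,c,k,r,onz(w,*k,79))
E
```

```text
[217, 226, 65, 21, 363] [249.0, 235.5] [[216.3000030517578, 229.5], [217.8000030517578, 224.0], [282.0, 241.39999389648438], [280.3999938964844, 247.0]]
[120, 272, 23, 23, 425] [131.1, 283.0] [[120.0, 272.0], [142.0, 272.0], [142.0, 294.0], [120.0, 294.0]]
[246, 173, 63, 65, 3222] [276.9, 205.4] (276.5246276855469, 205.19700622558594) 32.3278694152832 [413.02974458 363.8227672   79.        ]
[416, 376, 26, 44, 499] [429.8, 398.5] (426.5, 397.5) 23.92707061767578 [547.13154881  50.862343    79.        ]
```

View pics/w3.png

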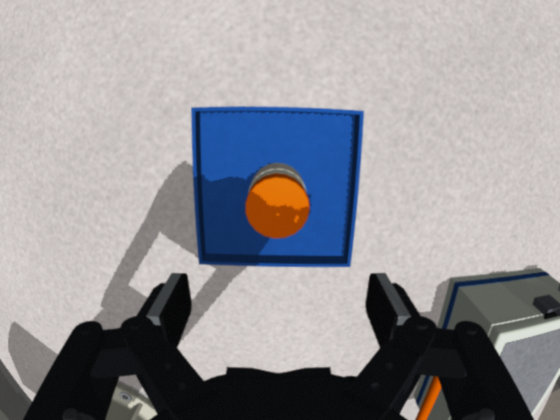

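The jar stands upright mid-tray, cap at (277,206) and tray spanning (195,108) to (362,265). Next I move above the bar.

Request:
servo_tool:
  increments: [0,0,0,116,-280,-7,45,0,0,0,116,-280,-7,45,0,0,0,116,-280,-7,45,0,0,0,116,-280,-7,45,0,0,0,116,-280,-7,45,0,0,0,116,-280,-7,45,0,0,0,116,-280,-7,45]

```text
time_s: 9.48
ee_pos: [528.7, 82.3, 214.8]
orientation: [0.786, 0.618, -0.001, -0.001]
force: [0.6, 0.4, -0.2]
grip_width: 45.0
gripper_force: 0.0
```

```bash
python3 - <<'E'
from h import *
s=monitor.get_state();print(s['ee_pos'],s['orientation'].round(3),s['qpos'].round(2))
w=look('wrist','w4.png')
for s,c,m in blobs(w,(3,120,60),(20,255,255),200):
    q=np.argwhere(m)[:,::-1]
    P=np.array([onz(w,*p,119.5)[:2] for p in q]); r=cv2.minAreaRect(P.astype(np.float32)); print(s,c,r)
E
```

```text
[528.6842349   82.33925396 214.82003943] [ 0.786  0.618 -0.001 -0.001] [0.15 0.26 1.86 0.   1.02 0.39]
[268, 114, 22, 203, 3788] [278.7, 212.2] ((528.90625, 82.49264526367188), (154.7848358154297, 13.706355094909668), 76.66988372802734)
```

View pics/w4.png

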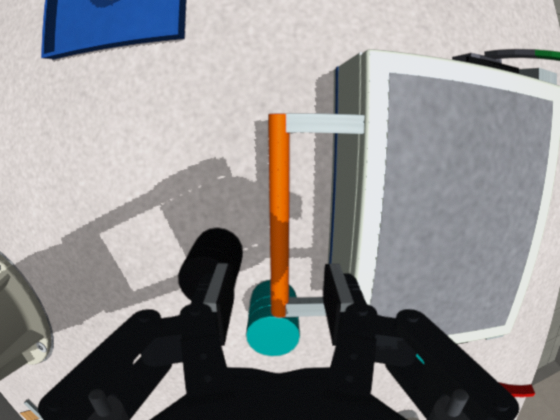

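The wrist view shows the bar at u≈279, v=114 to 315, centred at (529, 82.5) with yaw -13.3°. That is right under the TCP, with a clear gap to the box. I grip it from above.

Request:
servo_tool:
  increments: [0,0,0,0,0,-30,45,0,0,0,0,0,-60,45,0,0,0,0,0,-80,45,0,0,0,0,0,-89,45,0,0,0,0,0,-89,20,0,0,0,0,0,-89,5,0,0,0,0,0,-89,5,0,0,0,0,0,-89,5,0,0,0,0,0,-89,5]
  force: 40

```text
time_s: 10.65
ee_pos: [529.4, 83.0, 127.7]
orientation: [0.786, 0.618, 0.0, -0.0]
force: [-2.3, 4.9, 2.4]
grip_width: 12.6
gripper_force: 39.1
```

```bash
cat > arc.py <<'E'
import numpy as np,sys
yaw=np.radians(-13.3); xh=np.array([np.cos(yaw),np.sin(yaw),0]); yh=np.array([-np.sin(yaw),np.cos(yaw),0]); z=np.array([0,0,1.])
def tcp(f):
    f=np.radians(f); th=np.radians(lean(np.degrees(f)))
    return xh*(-235*np.cos(f)+9*np.sin(f)-6*np.sin(th))+z*(235*np.sin(f)+9*np.cos(f)+6*np.cos(th))
lean=lambda f:25*f/60
def rows(f0,fs):
    for f in fs: print(f,(-(lean(f)-lean(f0))*yh).round(2)[:2],(tcp(f)-tcp(f0)).round(1))
E
python3 - <<'E'
from arc import *
from workcell import monitor
s=monitor.get_state();print(s['ee_pos'],s['force'],s['grip_width'],s['gripper_force'])
rows(0,[0.5,1.5,3,4.5,6,7.5,9,10.5,12,13.5]);rows(13.5,np.arange(15,29,1.5));rows(28.5,np.arange(30,44,1.5));rows(43.5,np.arange(45,59,1.5));rows(58.5,[59.5,60,60.5,61])
E
```

```text
[529.43616152  82.98630595 127.70466894] [-2.32040267  4.85678026  2.43609737] 12.588231431639795 39.05032932758331
0.5 [-0.05 -0.2 ] [ 0.1 -0.   2.1]
1.5 [-0.14 -0.61] [ 0.2 -0.1  6.1]
3 [-0.29 -1.22] [ 0.6 -0.2 12.3]
4.5 [-0.43 -1.82] [ 1.2 -0.3 18.4]
6 [-0.58 -2.43] [ 1.9 -0.5 24.5]
7.5 [-0.72 -3.04] [ 2.8 -0.7 30.6]
9 [-0.86 -3.65] [ 3.8 -0.9 36.6]
10.5 [-1.01 -4.26] [ 5.  -1.2 42.7]
12 [-1.15 -4.87] [ 6.3 -1.5 48.6]
13.5 [-1.29 -5.47] [ 7.8 -1.8 54.6]
15.0 [-0.14 -0.61] [ 1.6 -0.4  5.9]
16.5 [-0.29 -1.22] [ 3.4 -0.8 11.7]
18.0 [-0.43 -1.82] [ 5.3 -1.3 17.5]
19.5 [-0.58 -2.43] [ 7.4 -1.8 23.3]
21.0 [-0.72 -3.04] [ 9.6 -2.3 29. ]
22.5 [-0.86 -3.65] [12.  -2.8 34.6]
24.0 [-1.01 -4.26] [14.5 -3.4 40.1]
25.5 [-1.15 -4.87] [17.2 -4.1 45.6]
27.0 [-1.29 -5.47] [20.  -4.7 51. ]
28.5 [-1.44 -6.08] [22.9 -5.4 56.3]
30.0 [-0.14 -0.61] [ 3.1 -0.7  5.2]
31.5 [-0.29 -1.22] [ 6.3 -1.5 10.4]
33.0 [-0.43 -1.82] [ 9.6 -2.3 15.5]
34.5 [-0.58 -2.43] [13.  -3.1 20.4]
36.0 [-0.72 -3.04] [16.6 -3.9 25.3]
37.5 [-0.86 -3.65] [20.3 -4.8 30.1]
39.0 [-1.01 -4.26] [24.2 -5.7 34.7]
40.5 [-1.15 -4.87] [28.1 -6.6 39.3]
42.0 [-1.29 -5.47] [32.2 -7.6 43.7]
43.5 [-1.44 -6.08] [36.3 -8.6 48.1]
45.0 [-0.14 -0.61] [ 4.3 -1.   4.2]
46.5 [-0.29 -1.22] [ 8.7 -2.   8.3]
48.0 [-0.43 -1.82] [13.2 -3.1 12.3]
49.5 [-0.58 -2.43] [17.8 -4.2 16.2]
51.0 [-0.72 -3.04] [22.4 -5.3 19.9]
52.5 [-0.86 -3.65] [27.2 -6.4 23.5]
54.0 [-1.01 -4.26] [32.1 -7.6 27. ]
55.5 [-1.15 -4.87] [37.1 -8.8 30.3]
57.0 [-1.29 -5.47] [ 42.1 -10.   33.5]
58.5 [-1.44 -6.08] [ 47.2 -11.2  36.5]
59.5 [-0.1  -0.41] [ 3.5 -0.8  2. ]
60 [-0.14 -0.61] [ 5.2 -1.2  2.9]
60.5 [-0.19 -0.81] [ 7.  -1.6  3.9]
61 [-0.24 -1.01] [ 8.7 -2.1  4.8]
```

The bar is gripped. I lift along the arc in four calls, checking the force after each.

Request:
servo_tool:
  increments: [0,-0.2,0,0.1,0,2.1,5,-0.1,-0.6,0,0.2,-0.1,6.1,5,-0.3,-1.2,0,0.6,-0.2,12.3,5,-0.4,-1.8,0,1.2,-0.3,18.4,5,-0.6,-2.4,0,1.9,-0.5,24.5,5,-0.7,-3.0,0,2.8,-0.7,30.6,5,-0.9,-3.7,0,3.8,-0.9,36.6,5,-1.0,-4.3,0,5.0,-1.2,42.7,5,-1.2,-4.9,0,6.3,-1.5,48.6,5,-1.3,-5.5,0,7.8,-1.8,54.6,5]

```text
time_s: 11.9
ee_pos: [536.1, 81.3, 181.7]
orientation: [0.785, 0.617, 0.03, 0.037]
force: [-4.2, 6.8, -2.4]
grip_width: 12.7
gripper_force: 39.1
```

Request:
servo_tool:
  increments: [-0.1,-0.6,0,1.6,-0.4,5.9,5,-0.3,-1.2,0,3.4,-0.8,11.7,5,-0.4,-1.8,0,5.3,-1.3,17.5,5,-0.6,-2.4,0,7.4,-1.8,23.3,5,-0.7,-3.0,0,9.6,-2.3,29.0,5,-0.9,-3.7,0,12.0,-2.8,34.6,5,-1.0,-4.3,0,14.5,-3.4,40.1,5,-1.2,-4.9,0,17.2,-4.1,45.6,5,-1.3,-5.5,0,20.0,-4.7,51.0,5,-1.4,-6.1,0,22.9,-5.4,56.3,5]

```text
time_s: 13.15
ee_pos: [555.7, 76.6, 237.1]
orientation: [0.782, 0.615, 0.062, 0.077]
force: [-21.0, 13.1, 9.2]
grip_width: 12.6
gripper_force: 39.4
```

Request:
servo_tool:
  increments: [-0.1,-0.6,0,3.1,-0.7,5.2,5,-0.3,-1.2,0,6.3,-1.5,10.4,5,-0.4,-1.8,0,9.6,-2.3,15.5,5,-0.6,-2.4,0,13.0,-3.1,20.4,5,-0.7,-3.0,0,16.6,-3.9,25.3,5,-0.9,-3.7,0,20.3,-4.8,30.1,5,-1.0,-4.3,0,24.2,-5.7,34.7,5,-1.2,-4.9,0,28.1,-6.6,39.3,5,-1.3,-5.5,0,32.2,-7.6,43.7,5,-1.4,-6.1,0,36.3,-8.6,48.1,5]

```text
time_s: 14.4
ee_pos: [593.5, 67.7, 288.1]
orientation: [0.777, 0.61, 0.098, 0.121]
force: [-31.3, 9.1, 28.8]
grip_width: 12.3
gripper_force: 43.6
```

The force points outward from the hinge, so my arc is a little too tight. I ease outward along the radius.

Request:
servo_tool:
  increments: [0,0,0,-0.7,0.3,0.7,5,0,0,0,-1.4,0.6,1.4,5,0,0,0,-1.4,0.6,1.4,5]

```text
time_s: 14.78
ee_pos: [593.7, 67.6, 288.7]
orientation: [0.776, 0.611, 0.098, 0.122]
force: [-14.2, 4.9, 12.2]
grip_width: 12.3
gripper_force: 41.4
```

Request:
servo_tool:
  increments: [-0.1,-0.6,0,3.9,-0.9,4.6,5,-0.3,-1.2,0,8.0,-1.8,9.0,5,-0.4,-1.8,0,12.2,-2.9,13.4,5,-0.6,-2.4,0,16.6,-3.9,17.6,5,-0.7,-3.0,0,21.0,-5.0,21.6,5,-0.9,-3.7,0,25.7,-6.0,25.5,5]

```text
time_s: 15.52
ee_pos: [621.2, 61.1, 313.4]
orientation: [0.771, 0.607, 0.119, 0.149]
force: [-2.1, 1.2, -0.1]
grip_width: 12.2
gripper_force: 41.7
```

Request:
servo_tool:
  increments: [-0.1,-0.6,0,4.8,-1.2,3.8,5,-0.3,-1.2,0,9.7,-2.4,7.4,5,-0.4,-1.8,0,14.6,-3.6,10.9,5,-0.6,-2.4,0,19.6,-4.8,14.2,5,-0.7,-3.0,0,24.8,-5.9,17.4,5,-0.8,-3.4,0,28.2,-6.8,19.5,5,-0.8,-3.4,0,28.2,-6.8,19.5,5,-0.8,-3.4,0,28.2,-6.8,19.5,5]

```text
time_s: 16.52
ee_pos: [649.0, 54.5, 332.3]
orientation: [0.766, 0.603, 0.138, 0.172]
force: [-0.3, 1.1, -0.7]
grip_width: 12.3
gripper_force: 40.3
```

```bash
python3 - <<'E'
from h import *
s=monitor.get_state();print(s['ee_pos'],s['force'],s['qpos'].round(2))
look('scene','s5.png');look('wrist','w5.png')
im=cv2.resize(cv2.imread('pics/s5.png')[160:300,215:375],(640,560),interpolation=cv2.INTER_CUBIC)
cv2.imwrite('pics/c5.png',im)
E
```

```text
[649.0247693   54.45269397 332.28258792] [-0.26906955  1.10729865 -0.66419595] [ 0.16  0.15  1.8  -0.23  0.79  0.53]
```

View pics/c5.png

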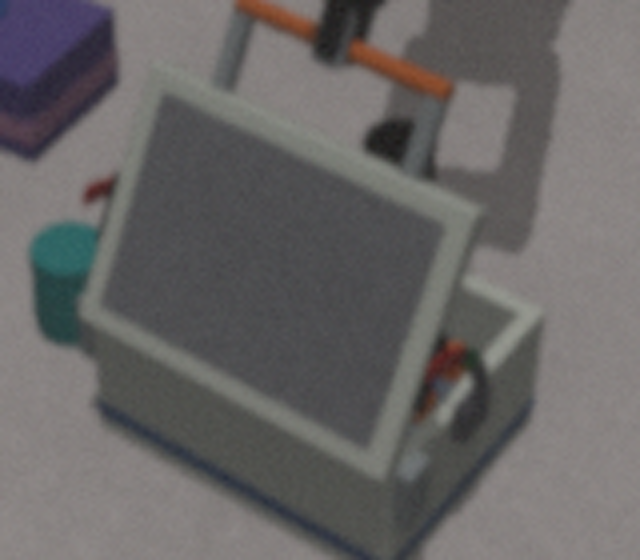

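The crop shows the cover well up in the red zone, held by the gripper on the bar at (340,40). I check the angle by fitting a circle to the low-force TCP points and by casting a ray to the bar end.

```bash
python3 - <<'E'
from h import *
from arc import xh,yh
from scipy.optimize import least_squares
D=[((529.4,83.,127.7),(.786,.618,0,0)),((536.1,81.3,181.7),(.785,.617,.03,.037)),((621.2,61.1,313.4),(.771,.607,.119,.149)),((649.02,54.45,332.28),(.766,.603,.138,.172))]
from scipy.spatial.transform import Rotation as Ro
P=[];T=[]
for p,q in D:
    tz=Ro.from_quat(q).apply([0,0,1]); P.append([np.dot(p,xh),p[2]]); T.append([tz@xh,tz[2]]); print(np.degrees(np.arctan2(T[-1][0],-T[-1][1])).round(1),end=' ')
P=np.array(P);T=np.array(T)
for k in(6,8):
    B=P+k*T
    r=least_squares(lambda c:np.hypot(*(B-c).T)-235.2,[725,110]); c=r.x
    print(k,c,r.fun.round(2),(np.degrees(np.arctan2(B[:,1]-c[1],c[0]-B[:,0]))-2.2).round(1))
a=look('scene')
H=np.array([757.7,28.4,110.5]);print('H s',H@xh)
for px,l in(((327.5,182.5),77),((275,161.3),-77)):
    o,w=ray(a,*px); n=yh; p0=np.array([529,82.5,0])+l*yh
    X=o+w*((p0-o)@n)/(w@n); v=X-H; print(X.round(1),np.degrees(np.arctan2(v[2],-v@xh))-2.2,np.hypot(v[2],v@xh))
E
```

```text
0.0 5.5 22.0 25.5 6 [731.50915513 118.42930846] [ 0.23 -0.19 -0.39  0.41] [-1.4 11.9 51.6 60. ]
8 [731.56256259 116.13073575] [ 0.28 -0.25 -0.44  0.47] [-1.3 12.  51.8 60.2]
H s 730.8442193670577
[667.5 128.9 319.6] 59.863215735153034 236.6453816275449
[630.1 -20.5 312.2] 58.55607046762879 231.15223438126844
```

The cover is at about 60°, held with almost no force. I ease it back along the fitted circle to 40°.

```bash
python3 - <<'E'
import numpy as np
from arc import xh,yh,z
g=np.radians
def t(f): 
    th=g(25.5*f/60); return xh*(-235.2*np.cos(g(f+2.2))-6*np.sin(th))+z*(235.2*np.sin(g(f+2.2))+6*np.cos(th))
def rows(f0,fs):
    out=[]
    for f in fs:
        rr=(25.5/60*(f0-f)*yh); d=t(f)-t(f0); out+=[round(v,1) for v in (*rr,*d)]+[5]
    print(out)
rows(60,60-np.array([.5,1.5,2.75,4,5.25,6.5,7.75,9,10.25,11.5]))
rows(48.5,[47.25,46,44.75,43.5,42.25,41.25,40.5,40,40,40])
E
```

```text
[np.float64(0.0), np.float64(0.2), np.float64(0.0), np.float64(-1.7), np.float64(0.4), np.float64(-1.0), 5, np.float64(0.1), np.float64(0.6), np.float64(0.0), np.float64(-5.2), np.float64(1.2), np.float64(-2.9), 5, np.float64(0.3), np.float64(1.1), np.float64(0.0), np.float64(-9.5), np.float64(2.2), np.float64(-5.5), 5, np.float64(0.4), np.float64(1.7), np.float64(0.0), np.float64(-13.7), np.float64(3.2), np.float64(-8.1), 5, np.float64(0.5), np.float64(2.2), np.float64(0.0), np.float64(-17.9), np.float64(4.2), np.float64(-10.8), 5, np.float64(0.6), np.float64(2.7), np.float64(0.0), np.float64(-22.0), np.float64(5.2), np.float64(-13.6), 5, np.float64(0.8), np.float64(3.2), np.float64(0.0), np.float64(-26.0), np.float64(6.2), np.float64(-16.6), 5, np.float64(0.9), np.float64(3.7), np.float64(0.0), np.float64(-30.0), np.float64(7.1), np.float64(-19.6), 5, np.float64(1.0), np.float64(4.2), np.float64(0.0), np.float64(-33.9), np.float64(8.0), np.float64(-22.7), 5, np.float64(1.1), np.float64(4.8), np.float64(0.0), np.float64(-37.8), np.float64(8.9), np.float64(-25.8), 5]
[np.float64(0.1)
[... 370 characters left out ...]
-14.7), np.float64(3.5), np.float64(-13.6), 5, np.float64(0.6), np.float64(2.6), np.float64(0.0), np.float64(-18.2), np.float64(4.3), np.float64(-17.2), 5, np.float64(0.7), np.float64(3.0), np.float64(0.0), np.float64(-20.9), np.float64(4.9), np.float64(-20.1), 5, np.float64(0.8), np.float64(3.3), np.float64(0.0), np.float64(-22.9), np.float64(5.4), np.float64(-22.4), 5, np.float64(0.8), np.float64(3.5), np.float64(0.0), np.float64(-24.2), np.float64(5.7), np.float64(-23.9), 5, np.float64(0.8), np.float64(3.5), np.float64(0.0), np.float64(-24.2), np.float64(5.7), np.float64(-23.9), 5, np.float64(0.8), np.float64(3.5), np.float64(0.0), np.float64(-24.2), np.float64(5.7), np.float64(-23.9), 5]
```

Request:
servo_tool:
  increments: [0,0.2,0,-1.7,0.4,-1.0,5,0.1,0.6,0,-5.2,1.2,-2.9,5,0.3,1.1,0,-9.5,2.2,-5.5,5,0.4,1.7,0,-13.7,3.2,-8.1,5,0.5,2.2,0,-17.9,4.2,-10.8,5,0.6,2.7,0,-22.0,5.2,-13.6,5,0.8,3.2,0,-26.0,6.2,-16.6,5,0.9,3.7,0,-30.0,7.1,-19.6,5,1.0,4.2,0,-33.9,8.0,-22.7,5,1.1,4.8,0,-37.8,8.9,-25.8,5]

```text
time_s: 17.92
ee_pos: [611.1, 63.5, 306.6]
orientation: [0.773, 0.609, 0.111, 0.139]
force: [0.1, 1.4, 2.9]
grip_width: 12.4
gripper_force: 41.8
```

Request:
servo_tool:
  increments: [0.1,0.5,0,-3.8,0.9,-3.3,5,0.2,1.0,0,-7.5,1.8,-6.6,5,0.4,1.6,0,-11.1,2.6,-10.1,5,0.5,2.1,0,-14.7,3.5,-13.6,5,0.6,2.6,0,-18.2,4.3,-17.2,5,0.7,3.0,0,-20.9,4.9,-20.1,5,0.8,3.3,0,-22.9,5.4,-22.4,5,0.8,3.5,0,-24.2,5.7,-23.9,5,0.8,3.5,0,-24.2,5.7,-23.9,5,0.8,3.5,0,-24.2,5.7,-23.9,5]

```text
time_s: 19.18
ee_pos: [587.0, 69.1, 282.8]
orientation: [0.777, 0.612, 0.092, 0.115]
force: [-2.1, 2.9, 3.2]
grip_width: 12.2
gripper_force: 42.3
```

```bash
python3 - <<'E'
from h import *
from arc import xh,yh
s=monitor.get_state();p=s['ee_pos'];print(s['time_s'],p,s['force'],s['grip_width'],s['gripper_force'],abs(s['qd']).max())
from scipy.spatial.transform import Rotation as Ro
tz=Ro.from_quat(s['orientation']).apply([0,0,1]);B=p+6*tz
for c in((731.5,118.4),(730.8,110.5)): print(np.degrees(np.arctan2(B[2]-c[1],c[0]-B@xh))-2.2)
look('scene','s6.png');look('wrist','w6.png')
im=cv2.resize(cv2.imread('pics/s6.png')[160:300,215:375],(480,420),interpolation=cv2.INTER_CUBIC)
f=cv2.resize(cv2.imread('pics/s6.png')[60:300,130:480],(320,220)); f=cv2.copyMakeBorder(f,0,200,0,0,cv2.BORDER_CONSTANT)
wi=cv2.imread('pics/w6.png'); f[220:420]=cv2.resize(wi,(320,200))
cv2.imwrite('pics/c6.png',np.hstack([im,f]))
a=look('scene')
for s_,c,m in blobs(a,(3,120,60),(20,255,255),40):
    q=np.argwhere(m)[:,::-1].astype(np.float32); print(s_,c,np.round(cv2.boxPoints(cv2.minAreaRect(q)),1).tolist())
E
```

```text
19.175 [587.00832282  69.05306051 282.7751744 ] [-2.11207529  2.86284462  3.17946078] 12.246137210153606 42.336843609809875 0.0010710722143471828
40.094250502573956
41.598075948212475
[52, 9, 20, 15, 67] [60.7, 15.3] [[50.70000076293945, 13.800000190734863], [66.30000305175781, 4.699999809265137], [72.4000015258789, 15.199999809265137], [56.79999923706055, 24.299999237060547]]
[34, 14, 17, 12, 45] [42.3, 19.8] [[33.79999923706055, 21.700000762939453], [35.900001525878906, 12.600000381469727], [51.29999923706055, 16.200000762939453], [49.20000076293945, 25.299999237060547]]
[499, 43, 14, 16, 166] [504.8, 49.7] [[499.0, 43.0], [512.0, 43.0], [512.0, 58.0], [499.0, 58.0]]
[545, 49, 15, 19, 233] [552.9, 58.9] [[545.0, 49.0], [559.0, 49.0], [559.0, 67.0], [545.0, 67.0]]
[290, 163, 19, 10, 66] [299.6, 167.3] [[289.20001220703125, 164.89999389648438], [290.5, 161.6999969482422], [309.1000061035156, 169.39999389648438], [307.70001220703125, 172.60000610351562]]
[317, 173, 24, 13, 107] [327.6, 179.3] [[315.79998779296875, 176.60000610351562], [317.70001220703125, 172.39999389648438], [340.5, 182.8000030517578], [338.6000061035156, 187.0]]
[419, 212, 19, 15, 226] [427.4, 218.8] [[419.0, 212.0], [437.0, 212.0], [437.0, 226.0], [419.0, 226.0]]
```

View pics/c6.png

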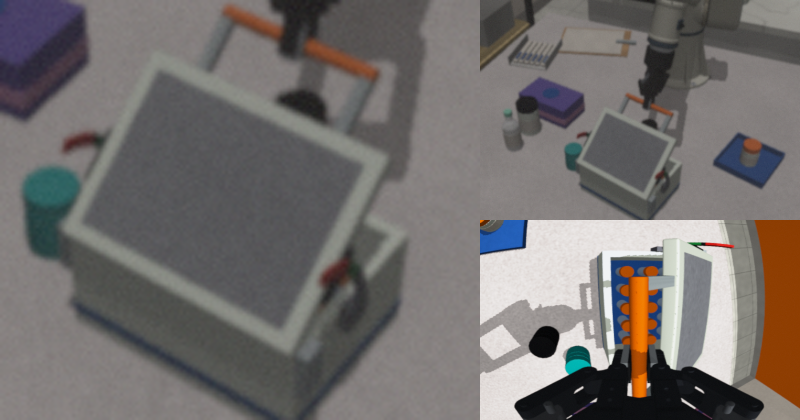

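The picture shows the cover held at about 40° by the bar at (300,40), the jar standing in the tray, and the bystanders where they were. The two fits give 40.1° and 41.6°, and nothing is moving, so I hand in.

```bash
python3 -c "
from workcell import workorder
print(workorder.close_job())"
```

```text
the job is handed in; nothing more can be done
None
```

I handed the job in at about 19 s of the 64 s allowed: the jar stands upright in the blue tray, the cover was raised to about 60° and eased back, and the gripper now holds it still at about 40° (estimates 40.1° and 41.6°), with the carton, tall jar and rinse bottle not touched.

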